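# Ready the work light and hold it upright for the photo

### The job

Get the flat LED work light that lies on its face ready for a photo of the foil ball: first slide the dimmer on its back to half (the long tick in the middle of its scale), then flip its kickstand over centre until it snaps out against its stop. Then take the light by the sleeve on its top rail, stand it up on its foot bar and finish while still holding it there so that it cannot tip: plumb upright, its weight on the foot bar, not leaning on the kickstand. Leave the other things on the table where they are.

Things in the scene. Friction and masses are not known exactly. Their poses are not given: they have to be found in the camera images.
- lamp: loose flat LED work light, 0.7 to 1 kg, lying face down: grey housing 170 x 230 x 38 mm in a U yoke of black 16 mm tube, 266 mm wide. Origin on the table plane as it lies, straight below the middle of its foot bar. Its x runs from foot bar to top rail (straight up when it stands upright), y across, z out of its back (up as it lies). Housing at x 25 to 195, y -115 to 115, z 0 to 38 mm
- dimmer (a joint): the dimmer fader on the light's back: m of travel along the light's +y, 0 to 0.080; half (the long middle tick) is 0.040. Starts near 0. Slides with about 1.2 N of friction and stays where it is left
- dimmer_cap (a point): middle of the top face of the dimmer's grey cap, 14 mm (light's x) x 22 mm (y) x 16 mm tall with a white line across its middle; the cap stands on the light's back (its underside 2 mm above the back), its top at z = 56 mm in the light's frame, x = 160 mm, y = -40 mm + dimmer
- half_mark (a point): point in the dimmer's slot, on the light's back at x = 160, y = 0, z = 38 mm, where the cap's middle is at half; the long white tick is beside it, towards the rail
- leg (a joint): the kickstand's angle in rad about its hub: 0 folded (along the light's +y, flat over the back), 1.745 flipped out against its stop. An over-centre spring (about 0.13 N m near either stop) drives it back to 0 below about 0.93 and on to 1.745 above as the light lies; a push 95 mm from the hub needs 1.5 to 3.5 N
- leg_hub (a point): the kickstand's hub centre on the light's back, at x = 110, y = -45, z = 58 mm in the light's frame. Its axis is canted 40 degrees from the light's z towards its +x, so the leg points along (-0.766 sin q, cos q, 0.643 sin q) in the light's frame at angle q: it sweeps towards the foot bar and rises off the back as it goes
- leg_mid (a point): point on the kickstand's centre line 70 mm from the hub: a round steel bar 12 mm thick, its underside 14 mm above the light's back when folded
- leg_foot (a point): centre of the kickstand's rubber foot (18 mm ball end), 124 mm from the hub. With the leg out and the light upright this foot hangs about 20 mm clear of the table behind the light; the light would lean back about 10 degrees to rest on it
- grip_mid (a point): middle of the black rubber grip sleeve on the top rail: 24 mm thick, 110 mm long along the light's y, centred at x = 240, y = 0, z = 24 mm in the light's frame, 33 mm clear of the housing. It turns freely on the rail, so the light can swing in a firm grip. 240 mm from the foot bar's axis: 252 mm above the table when the light stands upright
- foot_mid (a point): middle of the foot bar's axis, at x = 0, y = 0, z = 24 mm in the light's frame; 12 mm above the table when the light stands on its round rubber feet (24 mm thick), which do not stop it tipping to its face or back. Raised by the rail, the light pivots on the housing's lower edge (x = 25, z = 0 mm) for the first 24 degrees, then on these feet
- foot_left (a point): the foot bar's axis at the middle of one rubber foot, y = 110 mm in the light's frame; 12 mm above the table when that foot stands
- foot_right (a point): the same at the other foot, y = -110 mm
- disc: round steel plate 116 mm across, 8 mm thick, lying beyond the light's top rail; origin under its middle. To be left alone
- ball: hammered aluminium foil ball, 58 mm, on the plate; origin at its underside. To be left alone
- hammer: ball-peen hammer lying near the light's foot bar, about 250 mm long and 26 mm tall, handle to its own -x; origin under its middle. To be left alone
- tape_roll: roll of paper tape lying flat beside the light, 86 mm across, 20 mm tall; origin under its middle. To be left alone
- dispenser: blue tape dispenser, 75 x 155 mm, 90 mm tall; origin under its middle. To be left alone
- calculator: black calculator, 150 x 100 x 16 mm; origin under its middle. To be left alone
- pen_cup: clear cup of felt pens, 74 mm across, 170 mm tall with the pens; origin under its middle. To be left alone
- jar: glass jar with a steel lid, 112 mm across, 149 mm tall; origin under its middle. To be left alone

How it is judged:
By the outcome, as a careful person would: the job done as asked, in the order asked, and still so for the second after the job is handed in, while the arm keeps its last pose, push and grip.
It also fails if it takes over 72 s, if anything falls off the work surface, if the arm or the gripper's body presses on something with over 40 N, if the wrist force passes 120 N, or if a joint passes its speed limit or range.

### The arm

A 6-joint arm with a two-finger parallel gripper is mounted at the origin on the work surface. World frame = base frame: x ahead of the robot, y to its left, z up, the work surface at z = 0. Lengths are in m, angles in rad, forces in N, time in s.
With the tool pointing down it reaches from about 0.375 to 0.825 m from the base axis. Payload 5.5 kg.
Tool frame: the origin (TCP) lies midway between the tips of the shut fingers; the grasp point (between the pads) lies 19 mm behind it; z points along the fingers, y is the line along which they close (so a half turn about z gives the same grasp; the last joint's range is limited). The gripper opens to 85 mm and grips with 20 to 120 N. Pads are 22 mm wide; open, the fingers measure 114 mm over their backs; the gripper's body (76 mm by 85 mm) begins 54 mm behind the grasp point. The pads swing forward as they close: fully open they stand 13 mm farther back than shut.
Start: joints at [0, 0.314, -0.047, 1.21, 0, 1.571], TCP at [0.6, -0, 0.231] pointing down, gripper open.
Joint ranges: [-2.67, 2.67], [-0.69, 1.73], [-1.03, 1.25], [-2.08, 2.16], [-1.42, 1.45], [-3.14, 3.14]. Speed limits (rad/s): [2.39, 2.39, 3.01, 3.14, 3.14, 3.14].

### API

Orientations are given as a unit quaternion [x, y, z, w].
In Python, from workcell import manip gives the robot as it stands.
- The arm moves only by the tool shift_gripper, called after "Request:" as name([rows], argument=value, ...), one row to a line, values as JSON. Schema: {"type":"object","properties":{"steps":{"type":"array","items":{"type":"array","prefixItems":[{"type":"array","items":{"type":"number"},"minItems":3,"maxItems":3},{"type":"array","items":{"type":"number"},"minItems":3,"maxItems":3},{"type":"number"}],"minItems":3,"maxItems":3},"minItems":1,"maxItems":10},"grip_n":{"type":"number"},"only":{"type":"string"},"quiet":{"type":"boolean"},"lines":{"type":"string"}},"required":["steps"],"additionalProperties":false}. steps is a list of rows, 1 to 10 of them, each written [[rx, ry, rz], [dx, dy, dz], opening]: a rotation vector rx, ry, rz in rad, then dx, dy, dz in m, then the finger opening in m; each row shifts and turns the commanded pose from where the row before left it, along the tool's axes as they then stand; what a row does not reach is not made up. A row lasts 1/8 s, in which the tool goes at most 0.0625 m and 0.188 rad, less where a joint would pass 70% of its speed; a pose out of reach is approached as far as the arm can. The fingers move at their own pace and stop on an object; grip_n is the grip in N (left out, the last holds). Time passes only in rows, so rows that do not move let the fingers close. The tool returns the time, the measured TCP pose, the force, the opening and the grip force at its end. only (a regular expression) keeps the lines of the reply that match it, lines (a string "A,B") keeps lines A to B, and quiet returns only ok. Input that does not fit is refused with a message, and nothing moves.
- manip.state(): the state, without advancing time (a new reading comes with each control period).
- manip.snapshot(name): name is "scene" or "side" or "wrist"; returns a dict with "pixels" (420x560x3 uint8, blue, green, red), "range_z" (420x560 float32, m along the optical axis (not along the pixel's ray), 0 where there is no reading), "fx", "fy", "cx", "cy" (pixels), "R" (3x3) and "t" (3): a world point X has camera coordinates R X + t; the wrist camera has in their place "mount" (4x4, takes a point from camera to tool coordinates, whose origin is the TCP and whose axes are the flange's). Camera axes: x right, y down, z forward; pixel columns grow to the right and rows downward; lengths in m; the calibration is good to about 2 mm. A picture is of the moment at which its call begins: read the wrist's pose just before it.
- manip.job_done(): hands the job in; it is judged then, once.
The state is a dict: "time_s": time; "joints": joint angles; "joint_velocities": joint speeds; "joint_efforts": joint torques, N m; "ee_pos": TCP position; "tcp_rot": TCP orientation; "force": force on the tool from outside, world axes, zero at the start; "torque": the same for the moment, N m; "opening": finger opening in m; "grip_force": force on a finger pad.
Only numpy, scipy, OpenCV 4.12 (cv2) and the standard library are available. Lean on these libraries where they do the work, as an engineer would, in place of code of your own. Each camera call takes 0.05 s, during which the arm holds its last target. There are 200 camera calls.

## Working session

There is one attempt and no reset: what is moved stays moved. The work goes in short steps, Python scripts to look and compute and a tool call to move; the robot and the scene stay as the last step left them, time stands still between calls to the robot, and variables do not carry over. Pictures are saved under pics/ and viewed, at most 10 in all, crops included, and the job is handed in when it is done.

```bash
ls; mkdir -p pics
```

Create h.py:
```python
import numpy as np, cv2
from scipy.spatial.transform import Rotation as Ro
from workcell import manip
def snap(n):
    s=manip.state(); d=manip.snapshot(n)
    if 'R' not in d:
        M=np.array(d['mount']); T=np.eye(4); T[:3,:3]=Ro.from_quat(s['tcp_rot']).as_matrix(); T[:3,3]=s['ee_pos']
        W=T@M; d['R']=W[:3,:3].T; d['t']=-W[:3,:3].T@W[:3,3]
    d['R']=np.array(d['R']); d['t']=np.array(d['t']); return d
def ray(d,u,v):
    r=d['R'].T@np.array([(u-d['cx'])/d['fx'],(v-d['cy'])/d['fy'],1]); return -d['R'].T@d['t'],r
def onz(d,u,v,z):
    o,r=ray(d,u,v); return o+r*(z-o[2])/r[2]
def dep(d,u,v):
    o,r=ray(d,u,v); return o+r*d['range_z'][int(round(v)),int(round(u))]
def proj(d,X):
    c=d['R']@np.array(X)+d['t']; return d['fx']*c[0]/c[2]+d['cx'],d['fy']*c[1]/c[2]+d['cy']
def cloud(d):
    v,u=np.mgrid[:420,:560]; z=d['range_z']
    c=np.stack([(u-d['cx'])/d['fx']*z,(v-d['cy'])/d['fy']*z,z],-1)
    P=(c-d['t'])@d['R']; P[z==0]=np.nan; return P
```

Run:
```python
from h import *
import pickle
for n in ['scene','side','wrist']:
    d=snap(n); cv2.imwrite(f'pics/{n}0.png',d['pixels']); pickle.dump(d,open(n+'0.pkl','wb')); print(n,(-d['R'].T@d['t']).round(3))
a=[cv2.imread(f'pics/{n}0.png') for n in ['scene','side']]
print(manip.state())
```

```text
pics
workcell.py
scene [1.212 0.823 1.038]
side [ 0.149 -1.275  0.891]
wrist [0.599 0.078 0.372]
{'time_s': 0.15, 'joints': array([-2.38844501e-05,  3.14047723e-01, -4.78354511e-02,  1.21018546e+00,
       -1.15351313e-05,  1.57082950e+00]), 'joint_velocities': array([ 0.0016335 , -0.00305023,  0.00289503,  0.00020824,  0.0010054 ,
       -0.00030063]), 'joint_efforts': array([-1.47968080e-04, -5.40045226e+01,  3.40059292e+01,  1.33731824e-02,
        2.28346818e-05,  3.50972789e-05]), 'ee_pos': array([ 5.99570326e-01, -1.81373825e-05,  2.30648242e-01]), 'tcp_rot': array([ 7.07126807e-01,  7.07086469e-01, -4.53908476e-04, -4.45747731e-04]), 'force': array([-0.02551099,  0.05044343,  0.18216674]), 'torque': array([ 0.0492481 ,  0.03724362, -0.03815628]), 'grip_force': 0.0, 'opening': 0.08552431784073887}
```

View pics/scene0.png

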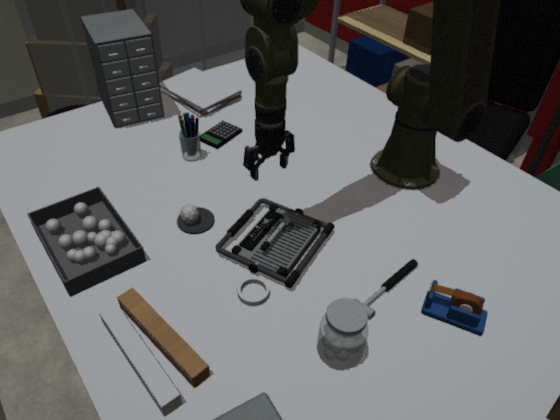

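View pics/side0.png

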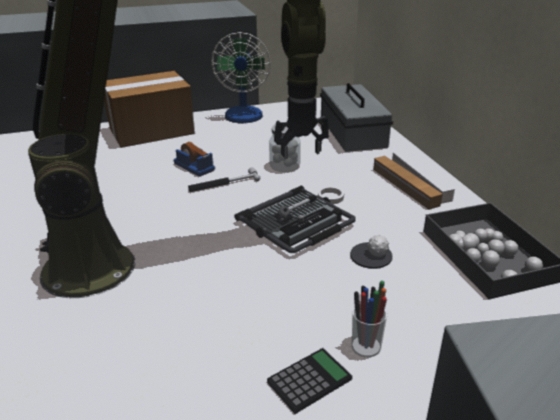

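Run:
```python
from h import *
import pickle
d=pickle.load(open('scene0.pkl','rb'));e=pickle.load(open('side0.pkl','rb'))
a=cv2.resize(d['pixels'][190:290,205:345],None,fx=5.7,fy=5.7,interpolation=cv2.INTER_CUBIC)[:, :798]
b=cv2.resize(e['pixels'][175:265,225:365],None,fx=5.7,fy=5.7,interpolation=cv2.INTER_CUBIC)
cv2.imwrite('pics/c1.png',cv2.convertScaleAbs(a,alpha=1.8)[:600]);
for d in(d,e):
    P=cloud(d); 
    m=(P[...,2]>0.008)&(P[...,2]<0.07)&(P[...,0]>.4)&(P[...,0]<.8)&(abs(P[...,1])<.4)
    n,l,s,c=cv2.connectedComponentsWithStats(m.astype(np.uint8))
    for i in range(1,n):
        if s[i,4]>60: 
            q=P[l==i]; print(s[i],q.min(0).round(3),q.max(0).round(3),np.median(q,0).round(3), cv2.minAreaRect(q[:,:2].astype(np.float32)))
```

```text
[ 216  198  119   90 5243] [ 0.423 -0.127  0.008] [0.766 0.206 0.07 ] [0.612 0.06  0.034] ((0.6000018119812012, 0.033324792981147766), (0.2765965461730957, 0.2649898827075958), 23.571701049804688)
[177 204  38  29 645] [ 0.688 -0.226  0.008] [ 0.798 -0.122  0.068] [ 0.757 -0.171  0.012] ((0.7428646683692932, -0.17385020852088928), (0.1107679009437561, 0.10361960530281067), 0.28267911076545715)
[354 272  48  46 408] [0.4   0.33  0.009] [0.566 0.396 0.033] [0.479 0.353 0.021] ((0.48313474655151367, 0.3630940914154053), (0.06564755737781525, 0.16537752747535706), 89.94894409179688)
[238 276  32  29 395] [0.714 0.106 0.008] [0.799 0.195 0.026] [0.758 0.156 0.019] ((0.7560614943504333, 0.15160219371318817), (0.08845531195402145, 0.08470556885004044), 18.70911407470703)
[271 150  30  21 427] [0.627 0.349 0.008] [0.734 0.399 0.07 ] [0.672 0.367 0.038] ((0.679511308670044, 0.3724103569984436), (0.0471077561378479, 0.10700669884681702), 86.62413024902344)
[211 167  50  20 275] [0.4   0.322 0.008] [0.568 0.394 0.029] [0.494 0.345 0.017] ((0.48365145921707153, 0.35661280155181885), (0.1677580028772354, 0.07102944701910019), 1.3075062036514282)
[ 234  185  122   68 4434] [ 0.423 -0.135  0.008] [0.798 0.201 0.07 ] [0.592 0.013 0.032] ((0.6459073424339294, 0.050169095396995544), (0.3824542164802551, 0.26906031370162964), 23.760766983032227)
[366 235  24  24 376] [ 0.728 -0.22   0.008] [ 0.797 -0.131  0.064] [ 0.75  -0.205  0.045] ((0.7523573637008667, -0.18100696802139282), (0.06544075906276703, 0.07636149227619171), 41.81128692626953)
```

View pics/c1.png

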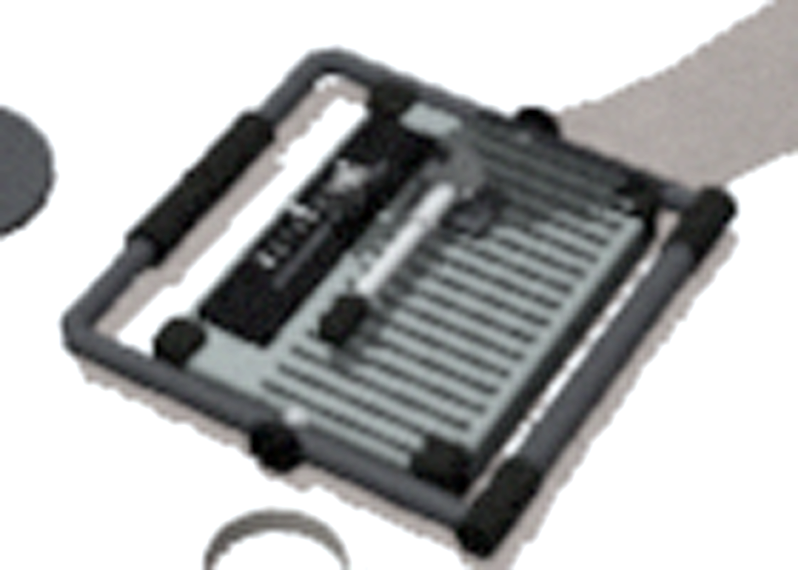

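Run:
```python
from h import *
import pickle
d=pickle.load(open('scene0.pkl','rb'))
for u,v in [(205,187),(705,222),(495,515),(470,165),(345,320),(345,172)]:
    print(onz(d,205+u/5.7,190+v/5.7,.03).round(3), dep(d,205+u/5.7,190+v/5.7).round(3))
w=pickle.load(open('wrist0.pkl','rb')); print(w['fx'],w['R'].round(3),w['t'])
cv2.imwrite('pics/w0.png',cv2.convertScaleAbs(w['pixels'],alpha=1.6))
```

```text
[ 0.649 -0.069  0.03 ] [ 0.65  -0.068  0.032]
[0.45  0.103 0.03 ] [0.455 0.108 0.037]
[0.661 0.195 0.03 ] [0.666 0.201 0.04 ]
[ 0.524 -0.003  0.03 ] [0.553 0.033 0.073]
[0.645 0.052 0.03 ] [0.663 0.077 0.063]
[ 0.582 -0.036  0.03 ] [ 0.599 -0.013  0.057]
294.9717370527537 [[ 1.     0.001 -0.001]
 [ 0.002 -0.95   0.312]
 [-0.001 -0.312 -0.95 ]] [-0.59855902 -0.04267307  0.37835935]
```

View pics/w0.png

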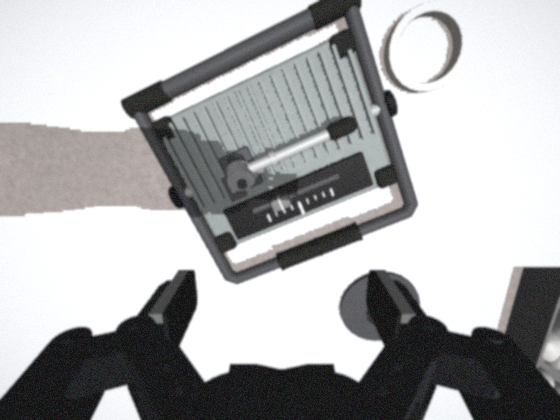

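Create fit.py:
```python
from h import *
import pickle
from scipy.optimize import least_squares
D=lambda n:pickle.load(open(n+'0.pkl','rb'))
s,w=D('scene'),D('wrist')
c=lambda u,v:(205+u/5.7,190+v/5.7)
obs=[(w,(320.5,247.5),(.240,0,.036)),(w,(343,127),(.110,.079,.067)),(w,(240,175),(.110,-.045,.066)),
     (s,c(205,187),(.240,0,.036)),(s,c(345,318),(.110,.079,.062)),(s,c(205,187),(.240,0,.036)),(w,(148,97),(0,-.110,.036)),(w,(335,12),(0,.110,.036)),(s,c(500,500),(0,.110,.036)),(s,c(707,215),(0,-.110,.036))]
def X(p,l):
    a=p[2]; R=np.array([[np.cos(a),-np.sin(a)],[np.sin(a),np.cos(a)]]); return np.r_[p[:2]+R@np.array(l)[:2],l[2]]
f=lambda p:np.concatenate([np.array(proj(d,X(p,l)))-uv for d,uv,l in obs])
r=least_squares(f,[.558,.15,-1.17],loss='soft_l1')
def tri(d1,a,d2,b):
    o1,r1=ray(d1,*a);o2,r2=ray(d2,*b); k=np.linalg.lstsq(np.c_[r1,-r2],o2-o1,rcond=None)[0]
    p,q=o1+k[0]*r1,o2+k[1]*r2; return ((p+q)/2).round(4),np.linalg.norm(p-q).round(4)
if __name__=='__main__':
    print(r.x,r.fun.reshape(-1,2).round(1).tolist())
    print('sleeve',tri(w,(320.5,247.5),s,c(205,187)),'legfoot',tri(w,(343,127),s,c(345,318)),'hub',tri(w,(240,175),s,c(470,165)))
    for l in [(.16,-.04,.056),(.16,0,.038),(.240,0,.036)]: print(l,X(r.x,l).round(4),proj(w,X(r.x,l)),proj(s,X(r.x,l)))
    P=cloud(w)
    for u,v in [(320,247),(282,208),(276,208),(290,206),(298,160),(343,127),(240,175)]: print(u,v,P[v,u].round(3))
    a=cv2.resize(w['pixels'][120:280,200:400],None,fx=4,fy=3.7,interpolation=cv2.INTER_CUBIC); cv2.imwrite('pics/c2.png',cv2.convertScaleAbs(a,alpha=1.8))
```

```bash
python3 fit.py
```

```text
[ 0.55074697  0.14045306 -1.16096471] [[-0.9, 2.7], [7.6, -2.1], [-2.0, -0.9], [-1.2, -3.7], [-2.3, -0.1], [-1.2, -3.7], [-6.4, 1.7], [1.3, -9.9], [-0.5, -2.8], [-1.5, -1.3]]
sleeve (array([ 0.6472, -0.0777,  0.025 ]), np.float64(0.0069)) legfoot (array([0.6604, 0.0699, 0.0571]), np.float64(0.0034)) hub (array([0.5517, 0.0236, 0.0656]), np.float64(0.0093))
(0.16, -0.04, 0.056) [ 0.5778 -0.0222  0.056 ] (np.float64(262.84469266014315), np.float64(211.18047504915646)) (np.float64(269.46806639921374), np.float64(215.975723955702))
(0.16, 0, 0.038) [ 0.6145 -0.0063  0.038 ] (np.float64(295.0245092576756), np.float64(193.50863580726812)) (np.float64(262.4840399079604), np.float64(228.2916635657487))
(0.24, 0, 0.036) [ 0.6464 -0.0797  0.036 ] (np.float64(319.55596767167464), np.float64(250.2296058924152)) (np.float64(239.78275487944177), np.float64(219.0629690119228))
320 247 [ 0.647 -0.076  0.035]
282 208 [ 0.599 -0.019  0.055]
276 208 [ 0.593 -0.019  0.054]
290 206 [ 0.609 -0.022  0.038]
298 160 [0.618 0.031 0.03 ]
343 127 [0.66  0.069 0.066]
240 175 [0.556 0.022 0.072]
```

View pics/c2.png

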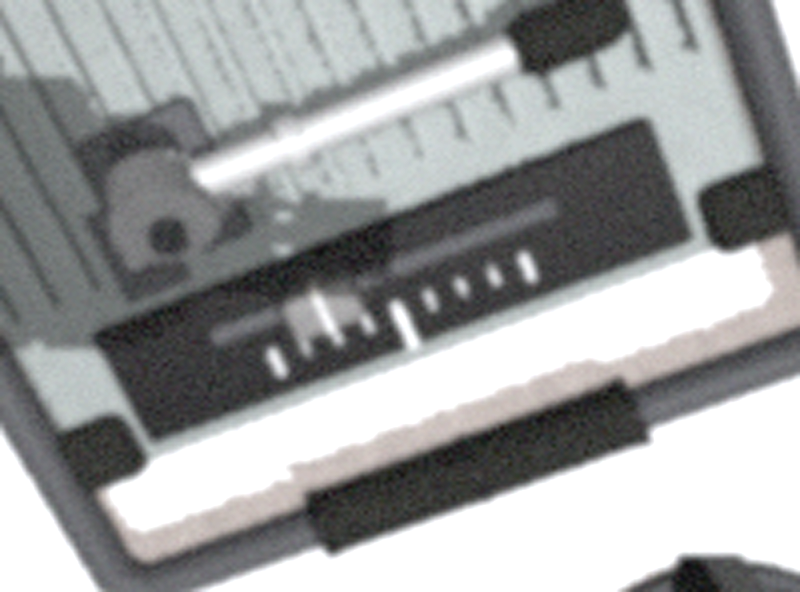

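Create fit2.py:
```python
from fit import *
k=lambda u,v:(200+u/4,120+v/3.7)
obs=[(k(480,467),(.240,0,.036)),(k(325,525),(.240,-.055,.036)),(k(637,410),(.240,.055,.036)),(k(215,338),(.16,-.045,.038)),(k(553,208),(.16,.045,.038)),(k(575,25),(.110,.079,.067)),(k(158,222),(.11,-.045,.072))]
obs=[(w,a,b) for a,b in obs]+[(s,c(205,187),(.240,0,.036)),(s,c(345,318),(.110,.079,.065)),(s,c(470,160),(.110,-.045,.072))]
def f(p): return np.concatenate([np.array(proj(d,X(p,l)))-uv for d,uv,l in obs])
r=least_squares(f,[.558,.15,-1.17],loss='soft_l1')
if __name__=='__main__':
    print(r.x,np.degrees(r.x[2]),r.fun.reshape(-1,2).round(1).tolist())
    for uv,l in [(k(480,467),.036),(k(215,338),.038),(k(553,208),.038),(k(324,308),.056),(k(405,325),.038),(k(277,362),.038),(k(528,267),.038),(k(575,25),.067)]:
        p=onz(w,*uv,l); a=r.x[2]; R=np.array([[np.cos(a),-np.sin(a)],[np.sin(a),np.cos(a)]]); print(p.round(4),(R.T@(p[:2]-r.x[:2])).round(4))
    for d in (w,s,D('side')):
        P=cloud(d).reshape(-1,3);P=P[(P[:,2]>.02)&(P[:,2]<.1)]; Q=(P[:,:2]-r.x[:2])@R; g=(abs(Q[:,0]-.12)<.17)&(abs(Q[:,1])<.15); print(np.percentile(Q[g],[.5,99.5],axis=0).round(3))
```

```bash
python3 fit2.py
```

```text
[ 0.54095972  0.13712634 -1.11219013] -63.7238006066971 [[0.3, 2.8], [-0.5, 4.6], [2.3, 0.1], [4.7, -1.5], [-10.0, 0.5], [0.4, -4.5], [-6.0, -1.9], [-1.1, -3.3], [0.1, -1.4], [-1.9, -2.1]]
[ 0.6467 -0.0742  0.036 ] [0.2363 0.0013]
[ 0.5658 -0.0282  0.038 ] [ 0.1592 -0.0509]
[0.6636 0.0141 0.038 ] [0.1646 0.0555]
[ 0.5982 -0.0129  0.056 ] [ 0.1599 -0.0151]
[ 0.6221 -0.0237  0.038 ] [0.1802 0.0016]
[ 0.5841 -0.0363  0.038 ] [ 0.1746 -0.0381]
[ 0.6575 -0.0046  0.038 ] [0.1787 0.0417]
[0.6604 0.0693 0.067 ] [0.1137 0.077 ]
[[-0.01  -0.127]
 [ 0.247  0.138]]
[[-0.015 -0.126]
 [ 0.247  0.145]]
[[-0.008 -0.132]
 [ 0.253  0.139]]
```

Add to h.py:
```python
A=np.radians(-66.5); O=np.array([.5509,.14,0]); L=np.array([[np.cos(A),-np.sin(A),0],[np.sin(A),np.cos(A),0],[0,0,1]])
def st():
    s=manip.state(); R=Ro.from_quat(s['tcp_rot']).as_matrix(); p=s['ee_pos']
    print('t',round(s['time_s'],2),'lamp-frame TCP',((L.T@(p-O))*1e3).round(1),'F',s['force'].round(1),'open',round(s['opening'],4),'gf',s['grip_force'],'Rlamp',(L.T@R).round(3).tolist()); return s,R,p
def go(l):
    s,R,p=st(); print('tool delta to',l,(R.T@(O+L@np.array(l)/1e3-p)).round(4))
```

```text
(no output)
```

Request:
shift_gripper([
  [[0,0,-0.1367],[0,0,0],0.05],
  [[0,0,-0.1367],[0,0,0],0.05],
  [[0,0,-0.1367],[-0.006,-0.003,0.04],0.05],
  [[0,0,0],[-0.006,-0.003,0.06],0.05],
  [[0,0,0],[0,0,0.03],0.05],
  [[0,0,0],[0,0,0],0.05],
])

```text
time_s: 0.9
ee_pos: [0.5957, -0.0133, 0.0985]
tcp_rot: [0.548, 0.836, -0.002, -0.003]
force: [0.7, 0.1, 0.6]
opening: 0.05
grip_force: 0.0
```

```bash
python3 -c "
from h import *
go([160,-17.6,43])"
```

```text
t 0.9 lamp-frame TCP [158.4 -20.   98.5] F [0.7 0.1 0.6] open 0.05 gf 0.0 Rlamp [[-1.0, 0.0, -0.003], [0.0, 1.0, -0.005], [0.003, -0.005, -1.0]]
tool delta to [160, -17.6, 43] [-0.0017  0.0028  0.0555]
```

Request:
shift_gripper([
  [[0,0,0],[-0.0017,0.0028,0.02],0.05],
  [[0,0,0],[0,0,0.02],0.05],
  [[0,0,0],[0,0,0.0155],0.05],
  [[0,0,0],[0,0,0],0.05],
  [[0,0,0],[0,0,0],0.015],
  [[0,0,0],[0,0,0],0.015],
  [[0,0,0],[0,0,0],0.015],
], grip_n=20)

```text
time_s: 1.78
ee_pos: [0.6023, -0.0138, 0.0469]
tcp_rot: [0.548, 0.836, 0.0, 0.001]
force: [-1.3, -0.7, 5.9]
opening: 0.0211
grip_force: 23.4
```

```bash
python3 -c "
from h import *
go([160,0,43])
d=snap('wrist');cv2.imwrite('pics/w1.png',cv2.convertScaleAbs(d['pixels'],alpha=1.6))"
```

```text
t 1.77 lamp-frame TCP [161.5 -14.1  46.9] F [-1.3 -0.7  5.9] open 0.0211 gf 23.401747941970825 Rlamp [[-1.0, 0.0, 0.001], [0.0, 1.0, 0.001], [-0.001, 0.001, -1.0]]
tool delta to [160, 0, 43] [0.0015 0.0141 0.004 ]
```

View pics/w1.png

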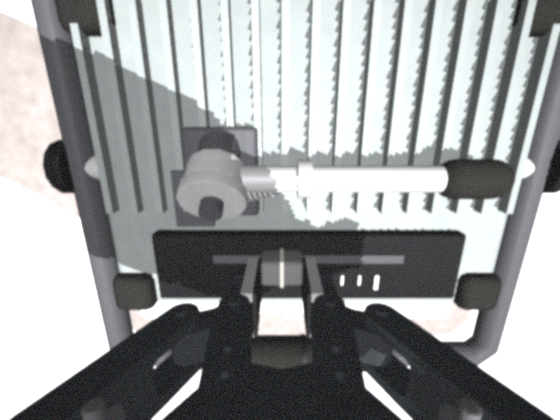

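Run:
```python
from h import *
s,R,p=st(); d=snap('wrist')
for uv,z in [((213,259),.038),((404,259),.038),((342,282),.038),((360,282),.038),((376.5,283),.038),((281.5,268),.056),((249,180),.072)]:
    q=onz(d,*uv,z); print(uv,((L.T@(q-O))*1e3).round(1), 'depth z',dep(d,*uv)[2].round(3))
g=d['pixels'][282].mean(1); print(g[330:390].round().astype(int).tolist())
```

```text
t 1.82 lamp-frame TCP [161.6 -14.1  46.9] F [-0.7  0.   5.4] open 0.0215 gf 23.386319875717163 Rlamp [[-1.0, 0.0, 0.001], [0.0, 1.0, 0.002], [-0.001, 0.002, -1.0]]
(213, 259) [159.  -53.9  38. ] depth z 0.037
(404, 259) [159.  54.  38.] depth z 0.037
(342, 282) [173.8  20.   38. ] depth z 0.038
(360, 282) [173.8  30.4  38. ] depth z 0.038
(376.5, 283) [174.5  40.1  38. ] depth z 0.038
(281.5, 268) [154.9 -15.2  56. ] depth z 0.055
(249, 180) [106.7 -28.3  72. ] depth z 0.063
[26, 28, 23, 33, 36, 46, 39, 43, 43, 82, 154, 212, 211, 156, 88, 49, 37, 36, 42, 39, 35, 36, 43, 46, 42, 48, 74, 138, 197, 210, 170, 106, 56, 47, 41, 42, 42, 39, 39, 40, 40, 42, 55, 95, 171, 218, 228, 213, 158, 92, 48, 38, 40, 40, 37, 38, 37, 40, 40, 45]
```

Request:
shift_gripper([
  [[0,0,0],[0,0,-0.003],0.015],
  [[0,0,0],[0,0.005,0],0.015],
  [[0,0,0],[0,0.005,0],0.015],
  [[0,0,0],[0,0.0045,0],0.015],
  [[0,0,0],[0,0,0],0.015],
  [[0,0,0],[0,0,0],0.015],
])

```text
time_s: 2.62
ee_pos: [0.6149, -0.0077, 0.0486]
tcp_rot: [0.548, 0.836, 0.0, -0.0]
force: [0.3, 0.8, -5.8]
opening: 0.0209
grip_force: 22.2
```

Create cap.py:
```python
from h import *
s,R,p=st(); d=snap('wrist'); g=d['pixels'].astype(int)
def y(u,v,z): return ((L.T@(onz(d,u,v,z)-O))*1e3).round(1)
for x,yy,z in [(.16,0,.056),(.158,-.054,.038),(.158,.054,.038),(.174,.04,.038),(.174,-.04,.038)]:
    u,v=proj(d,O+L@np.array([x,yy,z])); print((x,yy,z),round(u,1),round(v,1)); v=int(v); u=int(u); print(u-20,g[v,u-20:u+21].mean(1).astype(int).tolist())
```

```bash
python3 cap.py
```

```text
t 2.62 lamp-frame TCP [160.9  -0.2  48.6] F [ 0.3  0.8 -5.8] open 0.0209 gf 22.21300721168518 Rlamp [[-1.0, -0.0, -0.001], [-0.0, 1.0, 0.0], [0.001, 0.0, -1.0]]
(0.16, 0, 0.056) 284.0 276.4
264 [81, 83, 84, 82, 83, 83, 81, 84, 81, 82, 81, 81, 83, 83, 89, 106, 137, 153, 151, 134, 103, 83, 83, 81, 79, 80, 81, 81, 77, 82, 80, 80, 81, 83, 83, 82, 73, 63, 51, 31, 32]
(0.158, -0.054, 0.038) 189.0 256.9
169 [30, 29, 32, 25, 25, 29, 29, 21, 31, 33, 29, 27, 27, 30, 29, 30, 27, 28, 26, 32, 27, 31, 31, 22, 18, 32, 31, 31, 34, 28, 28, 28, 21, 32, 30, 32, 31, 27, 36, 32, 27]
(0.158, 0.054, 0.038) 378.5 257.2
358 [57, 57, 55, 62, 74, 82, 87, 90, 92, 89, 93, 94, 93, 92, 92, 92, 88, 91, 91, 90, 93, 94, 91, 92, 92, 91, 90, 91, 90, 93, 91, 95, 89, 90, 91, 91, 90, 90, 91, 91, 89]
(0.174, 0.04, 0.038) 351.8 281.8
331 [23, 27, 34, 38, 33, 42, 42, 51, 93, 161, 213, 208, 147, 77, 44, 40, 42, 41, 40, 44, 42, 41, 39, 42, 46, 85, 155, 211, 212, 155, 90, 50, 42, 42, 42, 40, 40, 39, 42, 41, 42]
(0.174, -0.04, 0.038) 215.5 281.6
195 [27, 31, 29, 30, 25, 24, 22, 25, 25, 29, 26, 27, 27, 32, 21, 26, 25, 34, 24, 26, 25, 33, 23, 28, 18, 29, 29, 27, 28, 28, 27, 27, 28, 30, 27, 24, 30, 31, 26, 25, 27]
```

Create cap.py:
```python
from h import *
s,R,p=st(); d=snap('wrist'); g=d['pixels'].astype(int).mean(2)
def Y(u,v,z): return ((L.T@(onz(d,u,v,z)-O))*1e3).round(1)
def peaks(v,lo,hi,t):
    r=g[v-1:v+2].mean(0)[lo:hi]; n,l=cv2.connectedComponents((r>t).astype(np.uint8)[None]); l=l[0]
    return [round(lo+np.average(np.where(l==i)[0],weights=r[l==i]-t),2) for i in range(1,n)]
for v in (278,282,286): print('ticks',v,[(u,Y(u,v,.038)[1]) for u in peaks(v,318,450,110)])
for v in (268,272,276): print('line',v,[(u,Y(u,v,.056)[1]) for u in peaks(v,262,302,105)])
for v in (255,258,260): print('slot',v,[ (u,Y(u,v,.038)[1]) for u in (lambda w:[w.min(),w.max()])(np.where((g[v,195:415]>60))[0]+195)])
```

```text
(no output)
```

Request:
shift_gripper([
  [[0,0,0],[0,0,0.0015],0.015],
  [[0,0,0],[0,0,0],0.015],
])

```text
time_s: 2.92
ee_pos: [0.615, -0.0082, 0.0474]
tcp_rot: [0.548, 0.836, -0.0, 0.0]
force: [0.0, -0.0, -4.4]
opening: 0.0211
grip_force: 22.3
```

```bash
python3 cap.py
```

```text
t 2.92 lamp-frame TCP [161.5  -0.3  47.4] F [ 0.  -0.  -4.4] open 0.0211 gf 22.296592891216278 Rlamp [[-1.0, 0.0, 0.0], [0.0, 1.0, 0.0], [-0.0, 0.0, -1.0]]
ticks 278 [(np.float64(341.42), np.float64(33.3)), (np.float64(358.64), np.float64(43.3)), (np.float64(375.96), np.float64(53.3))]
ticks 282 [(np.float64(341.35), np.float64(33.4)), (np.float64(358.41), np.float64(43.4)), (np.float64(375.57), np.float64(53.4))]
ticks 286 [(np.float64(375.06), np.float64(53.3))]
line 268 [(np.float64(281.29), np.float64(-1.5))]
line 272 [(np.float64(281.39), np.float64(-1.5))]
line 276 [(np.float64(281.39), np.float64(-1.5))]
slot 255 [(np.int64(279), np.float64(-2.8)), (np.int64(403), np.float64(67.1))]
slot 258 [(np.int64(218), np.float64(-37.4)), (np.int64(403), np.float64(67.3))]
slot 260 [(np.int64(215), np.float64(-39.1)), (np.int64(403), np.float64(67.5))]
```

Create tape.py:
```python
from h import *
import pickle,sys
for d in (pickle.load(open('scene0.pkl','rb')),snap('scene')):
    P=cloud(d); m=(P[...,2]>0.012)&(P[...,2]<0.03)&(P[...,0]>.70)&(P[...,0]<.82)&(P[...,1]>.09)&(P[...,1]<.22)
    m=m&(d['pixels'].mean(2)>120)
    q=P[m]; v,u=np.where(m); print(len(q),q.mean(0).round(4),(u.mean().round(2),v.mean().round(2)),u.min(),u.max(),v.min(),v.max(),'lamp',((L.T@(q.mean(0)-O))).round(3))
a=cv2.resize(d['pixels'][190:300,225:345],None,fx=5,fy=5,interpolation=cv2.INTER_CUBIC); cv2.imwrite('pics/'+sys.argv[1],cv2.convertScaleAbs(a,alpha=1.7))
```

```bash
python3 tape.py c3.png
```

```text
252 [0.7566 0.1517 0.0203] (np.float64(253.24), np.float64(288.63)) 238 269 276 301 lamp [0.071 0.193 0.02 ]
247 [0.7582 0.1528 0.0203] (np.float64(252.99), np.float64(289.17)) 238 269 276 301 lamp [0.071 0.195 0.02 ]
```

View pics/c3.png

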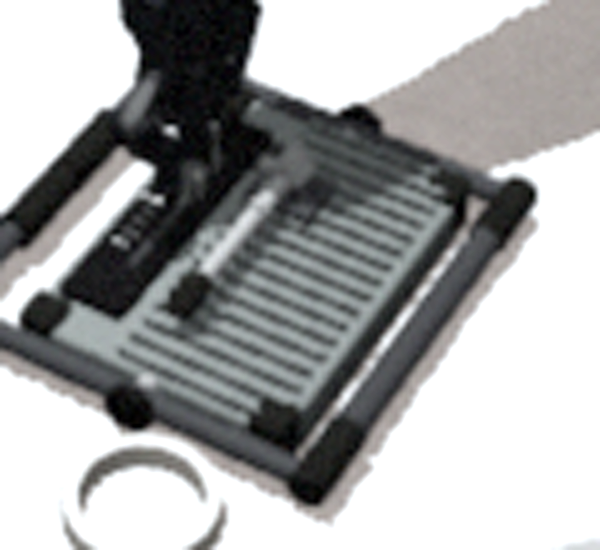

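Request:
shift_gripper([
  [[0,0,0],[0,0,-0.0015],0.015],
  [[0,0,0],[0,-0.005,0],0.015],
  [[0,0,0],[0,-0.005,0],0.015],
  [[0,0,0],[0,-0.004,0],0.015],
  [[0,0,0],[0,0,0.003],0.015],
  [[0,0,0],[0,0,0.003],0.015],
  [[0,0,0],[0,0,0],0.015],
  [[0,0,0],[0,0,0],0.015],
])

```text
time_s: 4.03
ee_pos: [0.6057, -0.0126, 0.0467]
tcp_rot: [0.548, 0.836, 0.003, 0.003]
force: [-1.0, 2.6, 16.0]
opening: 0.0214
grip_force: 24.5
```

```bash
python3 cap.py|grep -v slot
```

```text
t 4.03 lamp-frame TCP [161.8 -10.6  46.7] F [-1.   2.6 16. ] open 0.0214 gf 24.543772637844086 Rlamp [[-1.0, -0.001, 0.001], [-0.001, 1.0, 0.008], [-0.001, 0.008, -1.0]]
ticks 278 [(np.float64(334.34), np.float64(18.9)), (np.float64(351.45), np.float64(28.8)), (np.float64(368.71), np.float64(38.8)), (np.float64(449.0), np.float64(85.4))]
ticks 282 [(np.float64(334.17), np.float64(18.9)), (np.float64(351.23), np.float64(28.9)), (np.float64(368.23), np.float64(38.8))]
ticks 286 [(np.float64(367.86), np.float64(38.8))]
line 268 [(np.float64(281.36), np.float64(-11.9))]
line 272 [(np.float64(281.37), np.float64(-11.9))]
line 276 [(np.float64(281.38), np.float64(-11.9))]
```

Request:
shift_gripper([
  [[0,0,0],[0,0.004,-0.001],0.015],
  [[0,0,0],[0,0.004,0],0.015],
  [[0,0,0],[0,0.003,0],0.015],
  [[0,0,0],[0,0,0],0.015],
  [[0,0,0],[0,0,0],0.015],
])

```text
time_s: 4.7
ee_pos: [0.6151, -0.0086, 0.0467]
tcp_rot: [0.548, 0.836, 0.002, 0.002]
force: [-1.1, 2.5, 9.9]
opening: 0.0215
grip_force: 24.0
```

```bash
python3 cap.py|grep -v slot
```

```text
t 4.7 lamp-frame TCP [161.8  -0.4  46.7] F [-1.1  2.5  9.9] open 0.0215 gf 23.980460464954376 Rlamp [[-1.0, -0.001, 0.001], [-0.001, 1.0, 0.006], [-0.001, 0.006, -1.0]]
ticks 278 [(np.float64(333.82), np.float64(28.8)), (np.float64(351.05), np.float64(38.8)), (np.float64(432.83), np.float64(86.2))]
ticks 282 [(np.float64(333.98), np.float64(29.0)), (np.float64(350.8), np.float64(38.8)), (np.float64(431.63), np.float64(85.9))]
ticks 286 [(np.float64(350.36), np.float64(38.8)), (np.float64(431.0), np.float64(86.0))]
line 268 [(np.float64(281.39), np.float64(-1.6))]
line 272 [(np.float64(281.24), np.float64(-1.7))]
line 276 [(np.float64(281.18), np.float64(-1.7))]
```

Request:
shift_gripper([
  [[0,0,0],[0,0,-0.001],0.045],
  [[0,0,0],[0,0,-0.001],0.045],
  [[0,0,0],[0,0,0],0.045],
  [[0,0,0],[0,0,-0.03],0.045],
  [[0,0,0],[0,0,-0.05],0.045],
  [[0,0,0],[-0.02,0,-0.05],0.045],
  [[0,0,0],[-0.02,0,-0.03],0.02],
  [[0,0,0],[-0.02,0,0],0.02],
  [[0,0,0],[0,0,0],0.0],
])

```text
time_s: 5.88
ee_pos: [0.6359, -0.0654, 0.2044]
tcp_rot: [0.549, 0.836, -0.0, -0.001]
force: [-0.5, 0.3, -0.9]
opening: 0.0029
grip_force: 0.0
```

Run:
```python
from h import *
s,R,p=st(); d=snap('wrist'); print(proj(d,O+L@np.array([.16,0,.056])))
u,v=map(int,proj(d,O+L@np.array([.16,0,.05])))
a=d['pixels'][v-60:v+40,u-67:u+67]; print(u-67,v-60)
cv2.imwrite('pics/c4.png',cv2.convertScaleAbs(cv2.resize(a,None,fx=5.9,fy=5.9,interpolation=cv2.INTER_CUBIC),alpha=1.7))
import pickle; pickle.dump(d,open('w2.pkl','wb'))
```

```text
t 5.88 lamp-frame TCP [222.2  -3.9 204.4] F [-0.5  0.3 -0.9] open 0.0029 gf 0.0 Rlamp [[-1.0, 0.002, -0.001], [0.002, 1.0, -0.001], [0.001, -0.001, -1.0]]
(np.float64(286.98847547262733), np.float64(135.39263974299286))
219 75
```

View pics/c4.png

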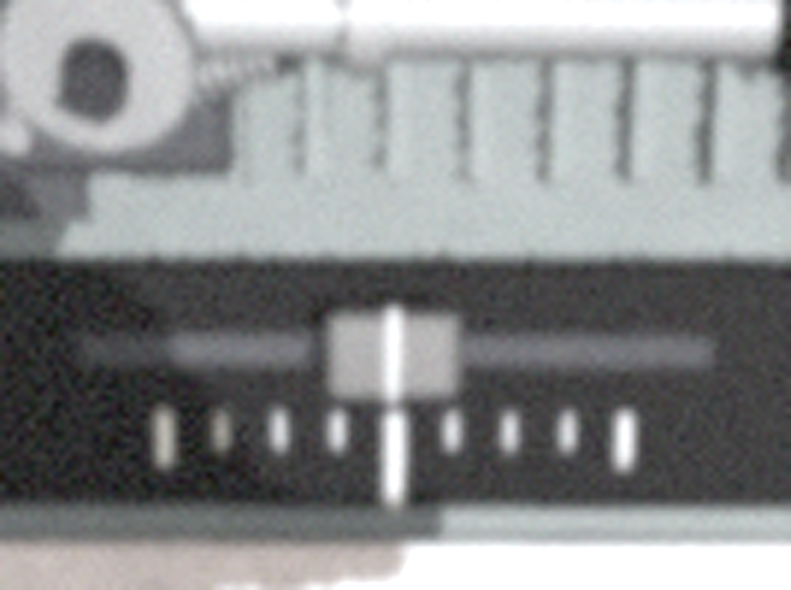

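```bash
sed -i 's/O=np.array(\[.5509,.14,0\])/O=np.array([.5498,.1395,0])/' h.py
```

Request:
shift_gripper([
  [[0,0,0],[0.042,0.03,0],0],
  [[0,0,0],[0.042,0.03,0.03],0],
  [[0,0,0],[0,0,0.055],0],
  [[0,0,0],[0,0,0.05],0],
  [[0,0,0],[0,0,0],0],
  [[0,0,0],[0,0,0],0],
], grip_n=40)

```text
time_s: 6.68
ee_pos: [0.6578, 0.0371, 0.0717]
tcp_rot: [0.548, 0.836, 0.0, 0.0]
force: [-0.2, 0.5, 0.7]
opening: 0.0002
grip_force: 0.0
```

```bash
python3 -c "
from h import *
go([140,56,46])"
```

```text
t 6.67 lamp-frame TCP [137.   58.2  71.7] F [-0.2  0.5  0.7] open 0.0002 gf 0.0 Rlamp [[-1.0, -0.0, -0.0], [-0.0, 1.0, 0.0], [0.0, 0.0, -1.0]]
tool delta to [140, 56, 46] [-0.003  -0.0022  0.0257]
```

Request:
shift_gripper([
  [[0,0,0],[-0.003,-0.002,0.013],0],
  [[0,0,0],[0,0,0.013],0],
  [[0,0,0],[0,0,0],0],
  [[0,0,0],[0.006,0,0],0],
  [[0,0,0],[0.006,0,0],0],
  [[0,0,0],[0.006,0,-0.002],0],
  [[0,0,0],[0.006,0,-0.004],0],
  [[0,0,0],[0.006,0,-0.004],0],
  [[0,0,0],[0,0,0],0],
])

```text
time_s: 7.8
ee_pos: [0.6453, 0.0612, 0.0555]
tcp_rot: [0.548, 0.836, 0.0, 0.0]
force: [1.3, -4.1, 2.0]
opening: -0.0
grip_force: 1.9
```

```bash
python3 -c "
from h import *
go([107,55,57])
d=snap('wrist');cv2.imwrite('pics/w3.png',cv2.convertScaleAbs(d['pixels'],alpha=1.6))"
```

```text
t 7.8 lamp-frame TCP [109.8  56.3  55.5] F [ 1.3 -4.1  2. ] open -0.0 gf 1.9047313928604126 Rlamp [[-1.0, -0.001, 0.0], [-0.001, 1.0, 0.001], [-0.0, 0.001, -1.0]]
tool delta to [107, 55, 57] [ 0.0028 -0.0013 -0.0015]
```

View pics/w3.png

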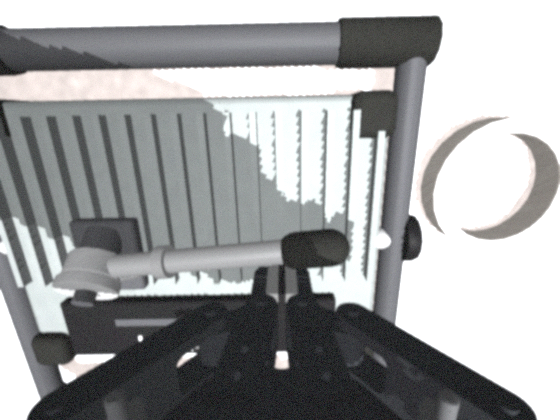

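Create chk.py:
```python
from h import *
st(); d=snap('wrist')
for l in [(0,0,.024),(0,.110,.024),(.025,.115,.038),(.025,0,.038),(.11,.023,.058),(.11,.079,.058),(.11,.133,.024)]: print(l,np.round(proj(d,O+L@np.array(l)),1))
```

```bash
python3 chk.py
```

```text
t 7.85 lamp-frame TCP [110.1  56.3  55.2] F [ 2.2 -3.4  2.4] open -0.0 gf 1.9287771731615067 Rlamp [[-1.0, -0.0, 0.0], [-0.0, 1.0, 0.001], [-0.0, 0.001, -1.0]]
(0, 0, 0.024) [176.2  53.8]
(0, 0.11, 0.024) [386.7  54.2]
(0.025, 0.115, 0.038) [400.4 104.1]
(0.025, 0, 0.038) [172.3 103.7]
(0.11, 0.023, 0.058) [220.7 273.3]
(0.11, 0.079, 0.058) [326.4 273.5]
(0.11, 0.133, 0.024) [403.2 246.8]
```

Request:
shift_gripper([
  [[0,0,0],[0.0062,-0.0022,-0.0045],0],
  [[0,0,0],[0.0062,-0.0022,-0.0045],0],
  [[0,0,0],[0.0062,-0.0022,-0.0045],0],
  [[0,0,0],[0.0062,-0.0022,-0.0045],0],
  [[0,0,0],[0,0,0],0],
])

```text
time_s: 8.52
ee_pos: [0.6263, 0.0808, 0.0729]
tcp_rot: [0.548, 0.837, 0.0, -0.0]
force: [0.6, -0.3, 1.0]
opening: -0.0004
grip_force: 1.1
```

```bash
python3 chk.py|head -5
python3 -c "
from h import *
d=snap('wrist');cv2.imwrite('pics/w4.png',cv2.convertScaleAbs(d['pixels'],alpha=1.6))"
```

```text
t 8.53 lamp-frame TCP [84.4 46.7 72.9] F [ 0.6 -0.3  1. ] open -0.0004 gf 1.0541938617825508 Rlamp [[-1.0, -0.001, -0.001], [-0.001, 1.0, -0.0], [0.001, -0.0, -1.0]]
(0, 0, 0.024) [206.7 107.2]
(0, 0.11, 0.024) [387.8 107.6]
(0.025, 0.115, 0.038) [399.6 152. ]
(0.025, 0, 0.038) [204.3 151.6]
```

View pics/w4.png

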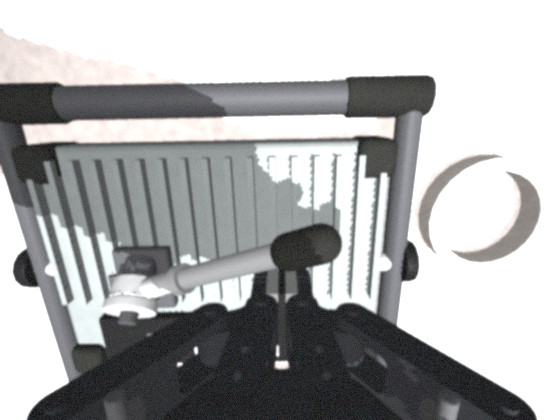

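Request:
shift_gripper([
  [[0,0,0],[0.0065,-0.005,-0.0047],0],
  [[0,0,0],[0.0065,-0.005,-0.0047],0],
  [[0,0,0],[0.0065,-0.005,-0.0047],0],
  [[0,0,0],[0.0045,-0.0045,-0.0025],0],
  [[0,0,0],[0.0045,-0.0045,-0.0025],0],
  [[0,0,0],[0.0045,-0.0045,-0.0025],0],
  [[0,0,0],[0,0,0],0],
  [[0,0,0],[0,0,0],0],
])

```text
time_s: 9.62
ee_pos: [0.5879, 0.0989, 0.0944]
tcp_rot: [0.548, 0.836, 0.0, 0.0]
force: [0.0, -1.4, 0.5]
opening: 0.0002
grip_force: 0.0
```

Create leg.py:
```python
from h import *
# points above the back in lamp frame (after z>75mm) seen by scene & side: leg foot
for n in ('scene','side'):
    d=snap(n); P=cloud(d).reshape(-1,3); Q=(P-O)@L*1e3; p=((manip.state()['ee_pos']-O)@L)*1e3
    m=(Q[:,2]>78)&(Q[:,2]<160)&(Q[:,0]>-60)&(Q[:,0]<130)&(abs(Q[:,1])<125)&(np.hypot(Q[:,0]-p[0],Q[:,1]-p[1])>30)
    q=Q[m]; print(n,len(q)); 
    if len(q): print(q[np.argsort(-q[:,2])][:40:6].round().tolist(), np.median(q,0).round())
```

```bash
python3 -c "
from h import *
st()";python3 leg.py
```

```text
t 9.62 lamp-frame TCP [52.4 18.7 94.4] F [ 0.  -1.4  0.5] open 0.0002 gf 0.0 Rlamp [[-1.0, 0.0, 0.0], [0.0, 1.0, 0.0], [-0.0, 0.0, -1.0]]
scene 140
[[41.0, 60.0, 160.0], [39.0, 46.0, 157.0], [41.0, -14.0, 152.0], [59.0, 53.0, 149.0], [9.0, -61.0, 146.0], [55.0, 49.0, 144.0], [10.0, -59.0, 143.0]] [ 33. -57. 133.]
side 209
[[69.0, -27.0, 160.0], [66.0, 50.0, 158.0], [62.0, -25.0, 156.0], [59.0, 64.0, 154.0], [61.0, -13.0, 152.0], [65.0, -16.0, 148.0], [16.0, -66.0, 146.0]] [ 53. -59. 123.]
```

Request:
shift_gripper([
  [[0,0,0],[0,0.005,-0.02],0],
  [[0,0,0],[0,0,-0.055],0],
  [[0,0,0],[0,0,-0.05],0],
  [[0,0,0],[-0.061,-0.008,0],0],
  [[0,0,0],[-0.061,-0.008,0],0],
  [[0,0,0],[-0.061,-0.008,0],0.044],
  [[0,0,0.18],[0,0,0],0.044],
  [[0,0,0.18],[0,0,0],0.044],
  [[0,0,0.18],[0,0,0],0.044],
  [[0,0,0.18],[0,0,0],0.044],
])

```text
time_s: 10.98
ee_pos: [0.6434, -0.0768, 0.2191]
tcp_rot: [0.81, 0.587, -0.0, -0.0]
force: [0.4, 0.3, -1.4]
opening: 0.044
grip_force: 0.0
```

Request:
shift_gripper([
  [[0,0,0.17],[0,0,0],0.044],
  [[0,0,0.17],[0,0,0],0.044],
  [[0,0,0.17],[0,0,0],0.044],
  [[0,0,0.17],[0,0,0],0.044],
  [[0,0,0.171],[0,0,0],0.044],
  [[0,0,0],[0,0,0],0.044],
  [[0,0,0],[0,0,0],0.044],
])

```text
time_s: 11.85
ee_pos: [0.6433, -0.0766, 0.2193]
tcp_rot: [0.979, 0.205, -0.0, -0.0]
force: [0.1, -0.0, -0.2]
opening: 0.0441
grip_force: 0.0
```

Create loc.py:
```python
from h import *
import pickle
st(); d=snap('wrist'); pickle.dump(d,open('w5.pkl','wb')); P=cloud(d); Q=(P-O)@L*1e3; g=d['pixels'].mean(2)
m=(Q[...,2]>14)&(Q[...,2]<45)&(Q[...,0]>212)&(Q[...,0]<262)&(abs(Q[...,1])<140); m[270:]&=False
print('rail bins (y, n, xmin,xmed,xmax,zmax,bright)')
for y in range(-130,131,20):
    k=m&(abs(Q[...,1]-y)<8)
    if k.sum()>5: print(y,k.sum(),np.percentile(Q[k][:,0],[3,50,97]).round(1),np.percentile(Q[k][:,2],[50,97]).round(1),g[k].mean().round(1))
k=(Q[...,2]>14)&(Q[...,2]<45)&(Q[...,0]>212)&(Q[...,0]<262)&(g<22); v,u=np.where(k)
if len(u): print('dark',np.percentile(Q[k][:,1],[3,50,97]).round(1),np.percentile(Q[k][:,0],[3,50,97]).round(1))
for y in (-40,0,40):
    for l in [(.24,y/1e3,.036)]: print(l,np.round(proj(d,O+L@np.array(l)),1))
```

```bash
python3 loc.py
```

```text
t 11.85 lamp-frame TCP [235.5  -0.4 219.3] F [ 0.1 -0.  -0.2] open 0.0441 gf 0.0 Rlamp [[-0.002, 1.0, -0.0], [1.0, 0.002, -0.0], [-0.0, -0.0, -1.0]]
rail bins (y, n, xmin,xmed,xmax,zmax,bright)
-110 17 [231.8 238.2 245.8] [28.6 30.9] 62.8
-90 139 [231.9 239.3 245.7] [29.6 31.3] 57.6
-70 155 [230.6 238.  245.5] [29.5 31.3] 53.6
-50 202 [225.8 237.9 248.8] [31.8 35.6] 32.1
-30 256 [225.9 237.8 248.6] [33.1 35.2] 32.1
-10 272 [226.1 236.6 248.4] [32.8 35. ] 38.1
10 298 [225.1 236.6 248.1] [32.7 35.7] 36.8
30 313 [225.2 236.5 246.7] [32.8 35.4] 38.0
50 316 [224.2 235.3 246.4] [32.9 35.3] 37.4
70 225 [227.7 235.3 242.9] [29.3 31.4] 65.9
90 235 [226.7 234.2 241.6] [29.4 31.7] 64.4
110 253 [226.8 234.2 241.5] [29.3 31.6] 65.0
130 341 [212.9 223.9 238.2] [29.5 31.3] 70.8
dark [-49.4 -37.6  44.6] [226.9 236.7 245.1]
(0.24, -0.04, 0.036) [283.8 223.5]
(0.24, 0.0, 0.036) [284.  190.2]
(0.24, 0.04, 0.036) [284.3 154.3]
```

Run:
```python
import re,numpy as np
A=np.radians(-66.5);O=np.array([.5498,.1395]);L=np.array([[np.cos(A),-np.sin(A)],[np.sin(A),np.cos(A)]])
O2=O+L@np.array([-.0031,-.006]);s=open('h.py').read()
s=re.sub(r'A=np.radians.*?O=np.array\(.*?\);',f'A=np.radians(-65.07); O=np.array([{O2[0]:.5f},{O2[1]:.5f},0]);',s);open('h.py','w').write(s)
```

```bash
python3 -c "
from h import *
print(O);go([240,0,8])"
```

```text
[0.54306 0.13995 0.     ]
t 11.9 lamp-frame TCP [238.6  -0.4 219.3] F [ 0.5 -0.6 -0.5] open 0.0439 gf 0.0 Rlamp [[0.023, 1.0, -0.0], [1.0, -0.023, -0.0], [-0.0, -0.0, -1.0]]
tool delta to [240, 0, 8] [0.0004 0.0014 0.2113]
```

Request:
shift_gripper([
  [[0,0,-0.023],[0,0.0014,0.05],0.044],
  [[0,0,0],[0,0,0.06],0.044],
  [[0,0,0],[0,0,0.05],0.044],
  [[0,0,0],[0,0,0.025],0.044],
  [[0,0,0],[0,0,0.02],0.044],
  [[0,0,0],[0,0,0.006],0.044],
  [[0,0,0],[0,0,0],0.044],
])

```text
time_s: 12.78
ee_pos: [0.6439, -0.0778, 0.0085]
tcp_rot: [0.977, 0.215, -0.0, -0.0]
force: [0.3, 0.1, 0.8]
opening: 0.044
grip_force: 0.0
```

```bash
python3 -c "
from h import *
go([240,0,8])"
```

```text
t 12.78 lamp-frame TCP [240.   -0.4   8.5] F [0.3 0.1 0.8] open 0.044 gf 0.0 Rlamp [[0.002, 1.0, -0.0], [1.0, -0.002, -0.0], [-0.0, -0.0, -1.0]]
tool delta to [240, 0, 8] [0.0004 0.     0.0005]
```

Request:
shift_gripper([
  [[0,0,0],[0,0,0],0.01],
  [[0,0,0],[0,0,0],0.01],
  [[0,0,0],[0,0,0],0.01],
  [[0,0,0],[0,0,0],0.01],
], grip_n=60)

```text
time_s: 13.28
ee_pos: [0.6446, -0.0775, 0.0097]
tcp_rot: [0.977, 0.215, 0.001, -0.0]
force: [-2.3, 3.0, 6.1]
opening: 0.0221
grip_force: 58.8
```

Run:
```python
from h import *
s,R,p=st(); g=((p-O)@L)*1e3; print(g)
# rail path (lamp frame x,z, mm): pivot on housing edge to 24deg, then rolling feet
pr=np.array([240,24.])
for t in (0,6,12,18,24,30,36,42,48,54,60,66,72,78,84,87,90):
    a=np.radians(t);M=np.array([[np.cos(a),-np.sin(a)],[np.sin(a),np.cos(a)]])
    if t<=24: q=np.array([25,0])+M@np.array([215,24])
    else: q=np.array([-7.6-12*(a-np.radians(24)),12])+240*M[:,0]
    print(t,q.round(1),(q-pr).round(1)); pr=q
```

```text
t 13.28 lamp-frame TCP [240.    0.5   9.7] F [-2.3  3.   6.1] open 0.0221 gf 58.801308274269104 Rlamp [[0.002, 1.0, 0.0], [1.0, -0.002, 0.002], [0.002, 0.0, -1.0]]
[239.99251849   0.46435574   9.7359211 ]
0 [240.  24.] [0. 0.]
6 [236.3  46.3] [-3.7 22.3]
12 [230.3  68.2] [-6.  21.8]
18 [222.1  89.3] [-8.3 21.1]
24 [211.7 109.4] [-10.4  20.1]
30 [199. 132.] [-12.7  22.6]
36 [184.1 153.1] [-14.9  21.1]
42 [167.  172.6] [-17.1  19.5]
48 [148.  190.4] [-19.   17.8]
54 [127.2 206.2] [-20.8  15.8]
60 [104.9 219.8] [-22.3  13.7]
66 [ 81.2 231.3] [-23.6  11.4]
72 [ 56.5 240.3] [-24.7   9. ]
78 [ 31.  246.8] [-25.5   6.5]
84 [  4.9 250.7] [-26.1   3.9]
87 [ -8.2 251.7] [-13.2   1. ]
90 [-21.4 252. ] [-13.2   0.3]
```

Request:
shift_gripper([
  [[0,0,0],[0,-0.0015,-0.0111],0.01],
  [[0,0,0],[0,-0.0022,-0.0112],0.01],
  [[0,0,0],[0,-0.0027,-0.0109],0.01],
  [[0,0,0],[0,-0.0033,-0.0109],0.01],
  [[0,0,0],[0,-0.0039,-0.0106],0.01],
  [[0,0,0],[0,-0.0044,-0.0105],0.01],
  [[0,0,0],[0,-0.0049,-0.0101],0.01],
  [[0,0,0],[0,-0.0055,-0.01],0.01],
  [[0,0,0],[0,0,0],0.01],
])

```text
time_s: 14.4
ee_pos: [0.6325, -0.0516, 0.0947]
tcp_rot: [0.977, 0.215, 0.001, 0.0]
force: [1.3, -2.2, -2.9]
opening: 0.022
grip_force: 59.2
```

```bash
python3 -c "
from h import *
go([211.7,.5,95.1])"
```

```text
t 14.4 lamp-frame TCP [211.3   0.3  94.7] F [ 1.3 -2.2 -2.9] open 0.022 gf 59.21761214733124 Rlamp [[0.002, 1.0, 0.001], [1.0, -0.002, 0.001], [0.001, 0.001, -1.0]]
tool delta to [211.7, 0.5, 95.1] [ 0.0002  0.0004 -0.0004]
```

Request:
shift_gripper([
  [[0,0,0],[0,-0.006,-0.0115],0.01],
  [[0,0,0],[0,-0.0067,-0.0111],0.01],
  [[0,0,0],[0,-0.0072,-0.0108],0.01],
  [[0,0,0],[0,-0.0077,-0.0103],0.01],
  [[0,0,0],[0,-0.0083,-0.01],0.01],
  [[0,0,0],[0,-0.0088,-0.0095],0.01],
  [[0,0,0],[0,-0.0093,-0.0091],0.01],
  [[0,0,0],[0,-0.0097,-0.0087],0.01],
  [[0,0,0],[0,-0.0102,-0.0081],0.01],
  [[0,0,0],[0,-0.0106,-0.0077],0.01],
])

```text
time_s: 15.65
ee_pos: [0.5964, 0.0252, 0.1912]
tcp_rot: [0.977, 0.215, 0.0, 0.0]
force: [0.0, -1.6, -2.4]
opening: 0.0222
grip_force: 59.3
```

Request:
shift_gripper([
  [[0,0,0],[0,-0.011,-0.0071],0.01],
  [[0,0,0],[0,-0.0113,-0.0066],0.01],
  [[0,0,0],[0,0,0],0.01],
])

```text
time_s: 16.02
ee_pos: [0.5873, 0.0457, 0.2051]
tcp_rot: [0.977, 0.215, 0.001, 0.0]
force: [0.3, -2.5, 0.2]
opening: 0.0217
grip_force: 59.5
```

Run:
```python
from h import *
go([104.9,.5,205.5])
for n in ('scene','side'):
    d=snap(n); Q=(cloud(d).reshape(-1,3)-O)@L*1e3
    m=(Q[:,2]>4)&(Q[:,2]<60)&(abs(Q[:,0])<90)&(abs(Q[:,1])<140); q=Q[m]; q=q[q[:,2]<26]; print(n,len(q),np.percentile(q,[2,50,98],axis=0).round().tolist())
```

```text
t 16.02 lamp-frame TCP [104.1   0.4 205.1] F [ 0.3 -2.5  0.2] open 0.0217 gf 59.491928815841675 Rlamp [[0.001, 1.0, 0.001], [1.0, -0.001, 0.001], [0.001, 0.001, -1.0]]
tool delta to [104.9, 0.5, 205.5] [ 0.0001  0.0008 -0.0004]
scene 647 [[-80.0, -120.0, 4.0], [-22.0, 22.0, 20.0], [53.0, 139.0, 25.0]]
side 137 [[-35.0, -133.0, 4.0], [-3.0, -105.0, 18.0], [71.0, 109.0, 26.0]]
```

Request:
shift_gripper([
  [[0,0,0],[0,-0.0116,-0.006],0.01],
  [[0,0,0],[0,-0.012,-0.0054],0.01],
  [[0,0,0],[0,-0.0122,-0.0048],0.01],
  [[0,0,0],[0,-0.0125,-0.0042],0.01],
  [[0,0,0],[0,-0.0127,-0.0036],0.01],
  [[0,0,0],[0,-0.0128,-0.0029],0.01],
  [[0,0,0],[0,-0.013,-0.0023],0.01],
  [[0,0,0],[0,-0.0131,-0.0016],0.01],
  [[0,0,0],[0,0,0],0.01],
])

```text
time_s: 17.25
ee_pos: [0.5451, 0.1376, 0.2364]
tcp_rot: [0.976, 0.216, 0.001, -0.001]
force: [1.0, -1.8, 7.2]
opening: 0.0221
grip_force: 60.2
```

Create up.py:
```python
from h import *
import pickle
s,R,p=st(); gx,gy,gz=((p-O)@L)*1e3
for n in ('scene','side'):
    d=snap(n); pickle.dump(d,open(n+'_up.pkl','wb')); Q=(cloud(d).reshape(-1,3)-O)@L*1e3
    m=(Q[:,2]>4)&(Q[:,2]<gz+40)&(Q[:,0]>-160)&(Q[:,0]<110)&(abs(Q[:,1])<145); q=Q[m]
    h=q[(abs(q[:,1])<105)&(q[:,2]>45)&(q[:,2]<195)]
    # robust plane x = a+b*y+c*z
    k=np.ones(len(h),bool)
    for i in range(15):
        c=np.linalg.lstsq(np.c_[np.ones(k.sum()),h[k][:,1:]],h[k][:,0],rcond=None)[0]; e=h[:,0]-np.c_[np.ones(len(h)),h[:,1:]]@c
        k=(abs(e-np.median(e[k]))<max(3,20-1.5*i))
    print(n,len(h),k.sum(),'x at z=0',c[0].round(1),'yaw deg',np.degrees(c[1]).round(2),'tilt deg (+ = top toward face)',np.degrees(np.arctan(c[2])).round(2))
    f=q[(q[:,2]<22)&(abs(abs(q[:,1])-110)<16)]
    for sg in (1,-1):
        ff=f[f[:,1]*sg>0]; ff=ff[abs(ff[:,0]-np.median(ff[:,0]))<20] if len(ff) else ff
        if len(ff)>8: print('  foot',sg,len(ff),np.percentile(ff[:,0],[5,50,95]).round(1),'z',np.percentile(ff[:,2],[5,95]).round(1))
    r=q[(abs(q[:,1])>62)&(abs(q[:,1])<115)&(q[:,2]>225)]
    if len(r): print('  rail x',np.percentile(r[:,0],[5,50,95]).round(1),'z',np.percentile(r[:,2],[5,50,97]).round(1))
```

```bash
python3 up.py
```

```text
t 17.25 lamp-frame TCP [  2.9   0.8 236.4] F [ 1.  -1.8  7.2] open 0.0221 gf 60.20611345767975 Rlamp [[0.0, 1.0, -0.001], [1.0, -0.0, 0.002], [0.002, -0.001, -1.0]]
scene 1547 924 x at z=0 -35.3 yaw deg 0.58 tilt deg (+ = top toward face) 5.21
  foot 1 29 [-42.4 -31.9 -28.1] z [ 5.1 21.4]
  foot -1 27 [-62.7 -33.5 -29.8] z [ 4.3 21.5]
  rail x [-5.1 -2.   8.3] z [248.7 257.1 261.5]
side 2144 1657 x at z=0 -2.1 yaw deg 0.15 tilt deg (+ = top toward face) 6.16
  foot 1 34 [-15.7 -11.   -5.9] z [ 6.4 19.8]
  foot -1 49 [-21.7 -12.9  -7.9] z [ 6.8 21.1]
  rail x [ 0.8  8.8 13.2] z [244.5 253.5 259. ]
```

Request:
shift_gripper([
  [[0,0,0],[0,-0.01,-0.001],0.01],
  [[0,0,0],[0,-0.01,-0.0007],0.01],
  [[0,0,0],[0,-0.005,-0.0003],0.01],
  [[0,0,0],[0,0,0],0.01],
  [[0,0,0],[0,0,0],0.01],
])

```text
time_s: 17.98
ee_pos: [0.5352, 0.1591, 0.2377]
tcp_rot: [0.977, 0.215, 0.001, -0.0]
force: [2.4, 1.4, 6.0]
opening: 0.0221
grip_force: 60.1
```

```bash
python3 up.py
```

```text
t 17.98 lamp-frame TCP [-20.7   0.9 237.7] F [2.4 1.4 6. ] open 0.0221 gf 60.12267351150513 Rlamp [[0.002, 1.0, -0.0], [1.0, -0.002, 0.002], [0.002, -0.0, -1.0]]
scene 1245 782 x at z=0 -35.0 yaw deg 0.45 tilt deg (+ = top toward face) -0.2
  foot 1 31 [-46.3 -33.5 -29.2] z [ 4.4 21.3]
  foot -1 22 [-38.7 -34.7 -30.7] z [ 5.1 21.5]
  rail x [-28.9 -24.4 -15.9] z [250.3 258.  262.3]
side 2293 1696 x at z=0 -2.0 yaw deg 0.17 tilt deg (+ = top toward face) 0.51
  foot 1 40 [-17.9 -13.6  -8.1] z [ 6.1 20.7]
  foot -1 55 [-22.2 -14.7  -8.7] z [ 5.5 21. ]
  rail x [-22.  -15.3 -10.5] z [246.  254.7 260.9]
```

Create tilt.py:
```python
from h import *
import pickle
for n in ('scene','side'):
    d=pickle.load(open(n+'_up.pkl','rb')); Q=(cloud(d).reshape(-1,3)-O)@L*1e3
    def fit(q,dep,tol):
        ind=[i for i in range(3) if i!=dep]; k=np.ones(len(q),bool)
        for i in range(20):
            c=np.linalg.lstsq(np.c_[np.ones(k.sum()),q[k][:,ind]],q[k][:,dep],rcond=None)[0]; e=q[:,dep]-np.c_[np.ones(len(q)),q[:,ind]]@c
            k=abs(e-np.median(e[k]))<max(tol,15-i)
        return c,k.sum(),e[k].std()
    t=Q[(abs(Q[:,2])<8)&(abs(Q[:,0]+20)<330)&(abs(Q[:,1])<330)]
    c,m,e=fit(t,2,3); print(n,'table z0',c[0].round(2),'dz/dx deg',np.degrees(c[1]).round(3),'dz/dy',np.degrees(c[2]).round(3),m,e.round(2))
    for zl,zh in ((45,195),(40,120),(120,195)):
        q=Q[(abs(Q[:,1])<100)&(Q[:,2]>zl)&(Q[:,2]<zh)&(Q[:,0]>-60)&(Q[:,0]<30)]
        c,m,e=fit(q,0,2); print('  face',zl,zh,c[0].round(2),np.degrees(c[1:]).round(2),m,e.round(2))
    for sg in (1,-1):
        q=Q[(Q[:,1]*sg>121)&(Q[:,1]*sg<132)&(Q[:,2]>30)&(Q[:,2]<235)&(abs(Q[:,0]+22)<25)]
        if len(q)>30:
            z=q[:,2]; b=np.arange(30,240,20); print('  tube',sg,[(int(a),int(((z>=a)&(z<a+20)).sum()),np.median(q[(z>=a)&(z<a+20)][:,0]).round(1)) for a in b if ((z>=a)&(z<a+20)).sum()>4])
```

```bash
python3 tilt.py
```

```text
scene table z0 0.72 dz/dx deg 0.034 dz/dy -0.051 28208 1.51
  face 45 195 -35.48 [ 0.44 -0.1 ] 624 0.92
  face 40 120 -36.09 [0.33 0.31] 295 1.05
  face 120 195 -34.2 [ 0.46 -0.53] 337 0.8
  tube 1 [(30, 7, np.float64(-8.4)), (50, 15, np.float64(-29.3)), (70, 7, np.float64(-29.3)), (130, 7, np.float64(-26.2)), (150, 10, np.float64(-27.3)), (170, 9, np.float64(-7.4)), (190, 18, np.float64(-27.3)), (210, 5, np.float64(-28.4))]
side table z0 -1.04 dz/dx deg -0.004 dz/dy -0.027 16309 1.5
  face 45 195 -2.14 [0.32 0.57] 1214 1.12
  face 40 120 -1.39 [0.19 0.18] 610 1.12
  face 120 195 -1.66 [0.36 0.42] 616 1.08
  tube 1 [(190, 12, np.float64(-18.1)), (210, 22, np.float64(-18.3)), (230, 9, np.float64(-18.0))]
  tube -1 [(30, 22, np.float64(-17.9)), (50, 21, np.float64(-17.3)), (70, 26, np.float64(-18.1)), (90, 20, np.float64(-17.3)), (110, 28, np.float64(-14.5)), (130, 27, np.float64(-17.6)), (150, 20, np.float64(-18.2)), (170, 27, np.float64(-18.4)), (190, 24, np.float64(-16.9)), (210, 25, np.float64(-15.7)), (230, 5, np.float64(-19.2))]
```

Request:
shift_gripper([
  [[0,0,0],[0,-0.0016,-0.0005],0.01],
  [[0,0,0],[0,0,0],0.01],
  [[0,0,0],[0,0,0],0.01],
  [[0,0,0],[0,0,0],0.01],
])

```text
time_s: 18.58
ee_pos: [0.5345, 0.16, 0.2377]
tcp_rot: [0.977, 0.215, 0.0, -0.0]
force: [3.8, 2.2, 3.8]
opening: 0.0219
grip_force: 60.0
```

```bash
python3 up.py; python3 tilt.py
```

```text
t 18.57 lamp-frame TCP [-21.7   0.7 237.7] F [3.8 2.2 3.8] open 0.0219 gf 59.988194704055786 Rlamp [[0.002, 1.0, -0.0], [1.0, -0.002, 0.001], [0.001, -0.0, -1.0]]
scene 1221 776 x at z=0 -35.3 yaw deg 0.45 tilt deg (+ = top toward face) -0.34
  foot 1 27 [-42.5 -33.7 -30.2] z [ 4.1 21.2]
  foot -1 22 [-44.1 -34.6 -31.7] z [ 5.  20.6]
  rail x [-30.4 -25.5 -16.7] z [250.  258.3 262.3]
side 2306 1706 x at z=0 -2.4 yaw deg 0.18 tilt deg (+ = top toward face) 0.29
  foot 1 34 [-17.7 -13.8  -8.9] z [ 5.6 21.5]
  foot -1 55 [-27.8 -14.1  -8.9] z [ 6.4 21.4]
  rail x [-23.7 -16.3 -11.8] z [247.  254.8 260.1]
scene table z0 0.68 dz/dx deg 0.021 dz/dy -0.029 28259 1.51
  face 45 195 -35.7 [ 0.29 -0.25] 606 0.9
  face 40 120 -36.69 [0.2  0.46] 296 0.96
  face 120 195 -33.47 [ 0.3 -1. ] 329 0.87
  tube 1 [(30, 7, np.float64(-29.8)), (50, 15, np.float64(-29.1)), (70, 6, np.float64(-28.8)), (130, 9, np.float64(-7.3)), (150, 5, np.float64(-29.6)), (170, 6, np.float64(-17.6)), (190, 19, np.float64(-28.4))]
side table z0 -1.0 dz/dx deg 0.005 dz/dy -0.025 16329 1.51
  face 45 195 -2.36 [0.39 0.21] 1243 1.08
  face 40 120 -3.16 [0.37 0.82] 637 1.09
  face 120 195 -3.0 [0.4  0.39] 632 1.07
  tube 1 [(190, 13, np.float64(-15.9)), (210, 22, np.float64(-17.9)), (230, 8, np.float64(-18.8))]
  tube -1 [(30, 19, np.float64(-20.9)), (50, 23, np.float64(-18.8)), (70, 26, np.float64(-19.7)), (90, 18, np.float64(-17.4)), (110, 23, np.float64(-13.5)), (130, 27, np.float64(-17.3)), (150, 25, np.float64(-16.6)), (170, 25, np.float64(-19.1)), (190, 24, np.float64(-17.9)), (210, 24, np.float64(-18.7)), (230, 8, np.float64(-17.8))]
```

Run:
```python
from h import *
import pickle
s0=pickle.load(open('scene0.pkl','rb')); d=pickle.load(open('scene_up.pkl','rb'))
Q=(cloud(d).reshape(-1,3)-O)@L*1e3
q=Q[(Q[:,0]<-105)&(Q[:,0]>-165)&(abs(Q[:,1]+66)<25)&(Q[:,2]>12)&(Q[:,2]<70)]; print('leg foot',len(q),np.median(q,0).round(),q.min(0).round(),q.max(0).round())
q=Q[(Q[:,0]<-46)&(Q[:,0]>-60)&(abs(Q[:,1])<50)&(Q[:,2]>162)&(Q[:,2]<182)]; print('cap',len(q),np.median(q,0).round(1),np.percentile(q[:,1],[5,95]) if len(q) else '')
for nm,(u0,u1,v0,v1) in dict(tape=(232,275,270,306),disc=(172,220,198,236),hammer=(372,422,258,312),disp=(415,495,275,335)).items():
    a=s0['pixels'][v0:v1,u0:u1].astype(int).mean(2);b=d['pixels'][v0:v1,u0:u1].astype(int).mean(2); sh=cv2.phaseCorrelate(a,b); print(nm,np.round(sh[0],2),round(sh[1],2),'diff',abs(a-b).mean().round(1))
```

```text
leg foot 92 [-127.  -52.   46.] [-145.  -66.   28.] [-105.  -45.   70.]
cap 34 [-51.4   7.4 176. ] [-5.00769981 15.95354505]
tape [0.49 0.15] 0.77 diff 12.6
disc [-0.06 -0.01] 0.95 diff 1.1
hammer [ 0.04 -0.08] 1.01 diff 1.1
disp [-0.02 -0.04] 0.99 diff 1.3
```

```bash
python3 tape.py c9.png
```

Run:
```python
from h import *
import pickle
s0=pickle.load(open('scene0.pkl','rb')); d=pickle.load(open('scene_up.pkl','rb'))
for x in (s0,d):
    g=x['pixels'].mean(2); print([g[r,232:275].astype(int).tolist() for r in (296,)], g[270:306,252].astype(int).tolist())
s=manip.state(); print(s['force'],s['opening'],s['grip_force'])
```

```text
252 [0.7566 0.1517 0.0203] (np.float64(253.24), np.float64(288.63)) 238 269 276 301 lamp [0.079 0.199 0.02 ]
251 [0.7567 0.1515 0.0202] (np.float64(253.19), np.float64(288.64)) 238 269 276 301 lamp [0.08  0.199 0.02 ]
[[158, 158, 159, 155, 157, 135, 84, 92, 136, 158, 158, 157, 158, 156, 158, 157, 157, 157, 157, 158, 157, 157, 157, 158, 157, 157, 157, 160, 158, 158, 158, 157, 158, 148, 114, 61, 66, 123, 158, 157, 157, 158, 158]] [3, 5, 57, 89, 132, 158, 156, 157, 144, 100, 61, 62, 63, 125, 158, 158, 157, 158, 156, 158, 156, 157, 158, 158, 156, 158, 157, 159, 157, 159, 157, 142, 101, 65, 64, 74]
[[157, 158, 157, 159, 157, 136, 84, 91, 135, 158, 158, 157, 156, 158, 158, 156, 157, 158, 157, 157, 157, 156, 159, 155, 156, 157, 157, 157, 157, 158, 158, 157, 158, 150, 116, 61, 68, 123, 158, 158, 157, 160, 159]] [157, 157, 158, 158, 157, 159, 159, 158, 145, 102, 62, 64, 66, 125, 158, 158, 158, 157, 159, 157, 157, 157, 158, 157, 157, 158, 157, 158, 158, 157, 158, 143, 102, 66, 63, 74]
[3.70370142 2.21109709 3.67837154] 0.02240137270027681 59.98689651489258
```

```bash
python3 -c "
from workcell import manip
print(manip.job_done())"
```

```text
the job is handed in; nothing more can be done
None
```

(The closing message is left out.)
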